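Set a lopsided counterbalance arm in the V-block filing fixture and lock it

ROBOT

A 7-joint arm with a two-finger parallel gripper is mounted at the origin on a cart in front of the work surface, level with it; the furniture and walls round the work are solid. World frame = base frame: x ahead of the robot, y to its left, z up, the work surface at z = 0. Lengths are in m, angles in rad, forces in N, time in s.
With the tool pointing down it reaches from about 0.425 to 0.875 m from the base axis. Payload 4.7 kg.
Tool frame: the origin (TCP) lies at the centre of the arm's flange, where the gripper is bolted on; the fingertips stand 182 mm ahead of it and the grasp point (between the pads) lies 164 mm ahead of it; z points along the fingers, y is the line along which they close (so a half turn about z gives the same grasp; the last joint's range is limited). The gripper opens to 87 mm and grips with 3 to 60 N. Pads are 19 mm wide; open, the fingers measure 117 mm over their backs; the gripper's body (75 mm by 190 mm) begins 51 mm behind the grasp point.
Start: joints at [-1.169, 0.321, -0.07, 1.45, 0.023, 1.371, -0.057], TCP at [0.246, 0.602, 0.405] pointing down, gripper open.
Joint ranges: [-2.86, 2.86], [-0.3, 2.09], [-1.38, 1.24], [0.06, 2.45], [-1.56, 4.7], [0.09, 2.05], [-2.69, 2.69]. Speed limits (rad/s): [2.57, 2.57, 3.14, 3.14, 3.14, 3.14, 3.14].

INTERFACE

Orientations are given as a 3x3 rotation matrix whose columns are the frame's x, y, z axes.
In Python, from bench import bot gives the robot as it stands.
- The arm moves only by the tool servo_tool, never from a script. Its argument "rows" is a list of rows, each a list of 5 numbers: the shift along the tool's x, y, z in mm, then the turn about the tool's z in rad, then the gripper command: -1 is fully open, 1 is shut, values between are in proportion. In form: [[dx, dy, dz, roll, claw], ...]. A call has 1 to 10 rows; each row is the pose to reach, as a shift and turn from the pose commanded when the call began, along the tool's axes at that moment; what a row does not reach only later rows make up. A row lasts 1/8 s, in which the tool goes at most 62.5 mm and 10.7 degrees, less where a joint would pass 70% of its speed; a pose out of reach is approached as far as the arm can. A call with a gripper value outside its range is refused whole. The fingers move at their own pace and stop on an object; "grip_force" is the grip in N (left out, the last holds). Time passes only in rows, so rows that repeat a pose let the fingers close. It gives the time, the measured TCP pose, the force, the opening and the grip force at its end, in the units of the state.
- bot.observe(): the state, without advancing time (a new reading comes with each control period).
- bot.grab_frame(name): name is "scene" or "top"; returns a dict with "img" (400x640x3 uint8, red, green, blue), "depth" (400x640 float32, m along the optical axis (not along the pixel's ray), 0 where there is no reading), "vertical_fov" (degrees; the focal length in pixels is half the picture's height over the tangent of half this angle, whatever the lens; pixels are square), "cx", "cy" (the principal point, pixels), "R" (3x3) and "t" (3): a world point X has camera coordinates R X + t. Camera axes: x right, y down, z forward; pixel columns grow to the right and rows downward; lengths in m; the calibration is good to about 2 mm. A picture is of the moment at which its call begins.
- bot.finish_job(): hands the job in; it is judged then, once.
The state is a dict: "t": time; "joint_positions": joint angles; "qd": joint speeds; "tau": joint torques, N m; "eef_pos": TCP position; "eef_rot": TCP orientation; "force": force on the tool from outside, world axes, zero at the start; "wrist_torque": the same for the moment, N m; "gripper_width": finger opening in m; "grip_force": force on a finger pad.
Only numpy, scipy, OpenCV 4.12 (cv2) and the standard library are available. Lean on these libraries where they do the work, as an engineer would, in place of code of your own. Each camera call takes 0.05 s, during which the arm holds its last target. There are 200 camera calls.

TASK

Set the loose counterbalance arm (a round tube with a block for a head) in the V-block fixture for filing: the weight inside the tube hides where it balances, so feel for the balance point with small trial lifts, shifting your grip along the tube, and carry it over hanging level. Lay it, without dropping it, in both V-blocks with the head on the keeper's side and about 10 mm off its block, let go, then push it endwise until the head's shoulder is hard up against the block. Last, turn the keeper's knob clockwise until it clicks in at the twin pits, with the blade behind the head, and leave the file, sanding block, brush and tape where they lie.

Things in the scene. Friction and masses are not known exactly. Their poses are not given: they have to be found in the camera images.
- shank_mid (a point): Middle of the bare shank, on its axis, of the workpiece: a loose counterbalance arm of a sander, 202 mm long. Round polished steel tube (the shank), 22 mm thick, bare from x = -75 mm (foot) to x = +75 mm (head's shoulder), between a grey head block at +x (40 long x 50 x 50 mm) and a grey foot plate at -x (12 x 50 x 50 mm). x runs along the shank to the head, z up. On the bench the shank lies level, this point 25 mm up.
- sander_arm: The same arm, 0.75 to 0.9 kg; origin on its underside below shank_mid. Its shank is slippery (friction about 0.3). A slug fixed inside the tube sets its balance point, which differs from arm to arm and cannot be seen: between x = -27 and x = +39 mm. Gripped away from it, the shank turns between the fingers as it is raised and the heavy end hangs down.
- head_end (a point): Centre of the head's outer end face, 115 mm from shank_mid along +x of the arm.
- home (a point): Where shank_mid lies when the arm is home in the fixture: on the axis of the Vs, 41 mm above the bench. x runs along the Vs to the head's (keeper's) side, z up. The head-side V-block spans x = 63 to 75 mm; the shoulder stops against its outer face (x = 75). The foot-side V-block spans x = -58 to -46 mm. Set down 5 to 15 mm beyond home (+x), head and foot both clear the blocks.
- fixture: The fixture: dark steel plate 220 x 116 x 8 mm fixed on the bench, with two aluminium 90-degree V-blocks, each 12 mm thick, 62 mm wide, top 50 mm above the bench. Origin on the bench 41 mm below point home, same axes. The head's top is 66 mm above the bench when in the Vs.
- keeper_knob (a point): The keeper's knob: black upright bar grip, 40 mm long, 12 mm thick, from 72 to 100 mm above the bench, on a vertical spindle at x = 124, y = 52 mm of the fixture; this point is on the spindle, 86 mm up. The bar lies along the keeper's steel blade, which reaches 47 mm from the spindle, is 12 mm wide and lies 32 to 42 mm above the bench.
- keeper (a joint): Keeper angle (rad), growing clockwise from above. A spring detent of about 0.1 N m clicks it into two places: 0 = open (pointer at the single pit, blade pointing 0.27 rad clockwise of the fixture's +x) and 1.3 = closed (pointer at the twin pits, blade across behind the head, along the fixture's -y).
- file_flat: A flat file, 191 x 89 mm over all as it lies, 6 mm high, lying loose; origin under its middle.
- sanding_block: A brown sanding block, 71 x 100 x 25 mm, loose; origin under its middle.
- brush: A green-handled brush, 106 x 179 x 15 mm over all, loose; origin under its middle.
- masking_tape: A roll of masking tape, 91 mm across, 25 mm high, loose; origin under its middle.

How it is judged:
By the outcome, as a careful person would: the job done as asked, in the order asked, and still so for the second after the job is handed in, with the robot touching nothing.
It also fails if it takes over 72 s, if anything falls off the work surface, if the arm or the gripper's body presses on something with over 40 N, if the wrist force passes 120 N, or if a joint passes its speed limit or range.

## Working session

There is one attempt and no reset: what is moved stays moved. The work goes in short steps, Python scripts to look and compute and a tool call to move; the robot and the scene stay as the last step left them, time stands still between calls to the robot, and variables do not carry over. Pictures are saved under pics/ and viewed, at most 10 in all, crops included, and the job is handed in when it is done.

Besides the shell and the picture viewer there is one more tool, called after ">>>" by a JSON object that holds its "fn" and its "kwargs", one argument or row to a line. servo_tool: Moves the arm, as the interface text tells. Its arguments: {"type":"object","properties":{"rows":{"type":"array","items":{"type":"array","items":{"type":"number"}}},"grip_force":{"type":"number"}},"required":["rows"]}

```bash
mkdir -p pics; ls; cat > h.py <<'E'
from bench import bot
import numpy as np, cv2
def grab(n):
    f=bot.grab_frame(n); f['f']=200/np.tan(np.radians(f['vertical_fov'])/2); return f
def cloud(f):
    d=f['depth']; v,u=np.mgrid[0:d.shape[0],0:d.shape[1]]
    P=np.stack([(u-f['cx'])/f['f']*d,(v-f['cy'])/f['f']*d,d],-1)
    W=(P-f['t'])@f['R']   # R^T(P-t)
    W[d==0]=np.nan; return W
def save(n,img,s=1): cv2.imwrite('pics/'+n+'.png',cv2.resize(img[...,::-1],None,fx=s,fy=s,interpolation=cv2.INTER_CUBIC))
E
python3 - <<'E'
from h import *
for n in('top','scene'):
    f=grab(n); save(n+'0',f['img'],1.25); np.savez(n+'0.npz',W=cloud(f),**f)
    print(n,f['vertical_fov'],f['cx'],f['cy'],(-f['R'].T@f['t']).round(3))
s=bot.observe(); print(s['eef_pos'],s['eef_rot'],s['t'],s['force'],s['gripper_width'])
E
```

```text
pics
top 53.6480671740024 320.16514800343504 200.2282918467446 [ 0.43  -0.003  1.224]
scene 47.044596243675954 316.65122952706963 198.4355879804854 [-0.075 -0.811  1.106]
[0.24571892 0.60155292 0.40376007] [[-9.25768868e-01  3.78089475e-01 -5.93399090e-04]
 [ 3.78089935e-01  9.25767433e-01 -1.63121193e-03]
 [-6.73945100e-05 -1.73448344e-03 -9.99998494e-01]] 0.1 [-0.68320009 -0.4395513   0.34593902] 0.08694611330037665
```

View pics/top0.png

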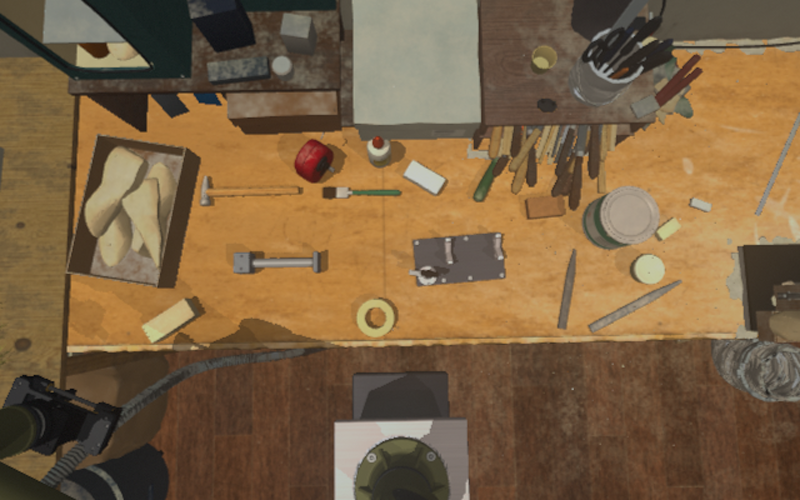

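View pics/scene0.png

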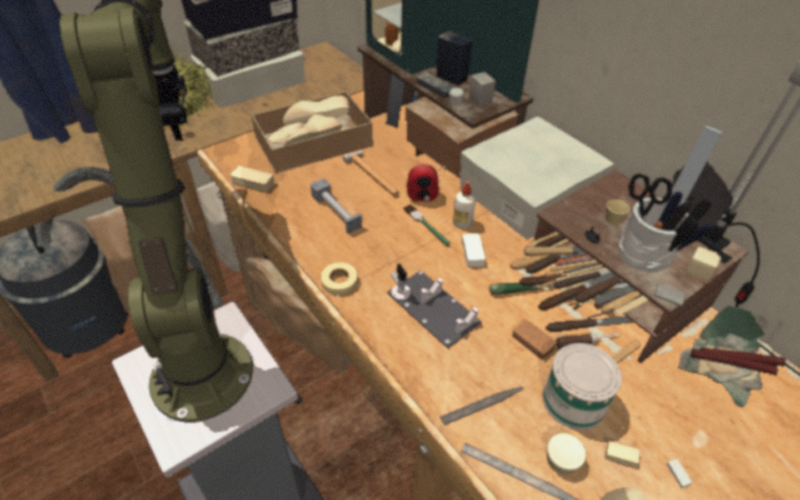

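The top view shows the arm at pixels (235–327, 262), its head on the left (+y). The fixture is at (413–505, 233–288), with the keeper knob near (427, 270) and its blade pointing left. Both heads therefore face +y. Next I'll measure both.

```bash
python3 - <<'E'
from h import *
D=np.load('top0.npz'); W=D['W']; img=D['img']
print('table z', np.nanmedian(W[225:245,200:280,2]))
def reg(W,u0,u1,v0,v1,z0,z1):
    p=W[v0:v1,u0:u1].reshape(-1,3); return p[(p[:,2]>z0)&(p[:,2]<z1)]
p=reg(W,180,270,190,230,.012,.08)
r=cv2.minAreaRect(p[:,:2].astype(np.float32)); print('arm rect',r, p[:,2].max())
b=cv2.boxPoints(r);print(b)
h=p[p[:,2]>.04]; print('high',cv2.minAreaRect(h[h[:,1]>h[:,1].mean()][:,:2].astype(np.float32)),cv2.minAreaRect(h[h[:,1]<h[:,1].mean()][:,:2].astype(np.float32)))
s=p[(p[:,2]>.028)&(p[:,2]<.04)]; print('shank n',len(s),s[:,2].max()); print(np.polyfit(s[:,1],s[:,0],1),s[:,1].min(),s[:,1].max())
# fixture
p=reg(W,322,412,180,236,.004,.02); print('plate',cv2.minAreaRect(p[:,:2].astype(np.float32)),np.median(p[:,2]))
q=reg(W,322,412,180,236,.026,.055)
q=q[q[:,0]>.35]; print('above'); 
for a in(.044,): 
    qq=q[q[:,2]>a]; print(len(qq)); 
    n,l,c,_=None,None,None,None
k=reg(W,322,412,180,236,.06,.12); print('knob',cv2.minAreaRect(k[:,:2].astype(np.float32)),len(k),np.median(k[k[:,2]>.09],0) )
np.set_printoptions(suppress=True,precision=3)
print(qq)
c=np.hstack([img[180:240,170:290],img[180:240,310:430]]); save('crop0',c,3.3)
E
```

```text
table z -0.0012648720006838217
arm rect ((0.5311006903648376, 0.2896261215209961), (0.20306545495986938, 0.049276746809482574), 89.90340423583984) 0.05512238700233124
[[0.50629115 0.18813509]
 [0.55556786 0.188052  ]
 [0.5559102  0.39111716]
 [0.5066335  0.39120024]]
high ((0.5316742062568665, 0.3705782890319824), (0.04141606390476227, 0.048455361276865005), 89.11444854736328) ((0.5315635800361633, 0.2005075067281723), (0.02282177470624447, 0.048372868448495865), 88.97469329833984)
shank n 351 0.03990174378644997
[0.0080386  0.52878067] 0.18806148543804826 0.35435794332082554
plate ((0.5370723009109497, -0.15553413331508636), (0.16840332746505737, 0.2759346663951874), 1.154388189315796) 0.007476162859248058
above
54
knob ((0.4954383969306946, -0.0734129473567009), (0.03735041990876198, 0.01782624050974846), 88.04075622558594) 73 [ 0.4941229  -0.07340514  0.09806353]
[[ 0.59  -0.239  0.05 ]
 [ 0.59  -0.242  0.05 ]
 [ 0.59  -0.245  0.049]
 [ 0.589 -0.247  0.053]
 [ 0.587 -0.24   0.045]
 [ 0.587 -0.242  0.049]
 [ 0.586 -0.245  0.05 ]
 [ 0.587 -0.248  0.049]
 [ 0.584 -0.239  0.049]
 [ 0.
[... 375 characters left out ...]
44]
 [ 0.568 -0.128  0.045]
 [ 0.542 -0.25   0.044]
 [ 0.535 -0.243  0.05 ]
 [ 0.535 -0.246  0.05 ]
 [ 0.535 -0.249  0.048]
 [ 0.535 -0.252  0.047]
 [ 0.535 -0.124  0.044]
 [ 0.533 -0.24   0.047]
 [ 0.532 -0.243  0.05 ]
 [ 0.533 -0.246  0.047]
 [ 0.532 -0.248  0.053]
 [ 0.532 -0.252  0.048]
 [ 0.532 -0.121  0.045]
 [ 0.532 -0.129  0.048]
 [ 0.529 -0.242  0.053]
 [ 0.529 -0.245  0.05 ]
 [ 0.53  -0.249  0.047]
 [ 0.529 -0.251  0.052]
 [ 0.526 -0.121  0.046]
 [ 0.525 -0.126  0.053]
 [ 0.526 -0.129  0.048]
 [ 0.526 -0.133  0.046]
 [ 0.522 -0.126  0.051]
 [ 0.523 -0.129  0.049]
 [ 0.523 -0.132  0.047]
 [ 0.52  -0.123  0.048]
 [ 0.52  -0.126  0.047]
 [ 0.503 -0.042  0.045]
 [ 0.5   -0.054  0.044]]
```

View pics/crop0.png

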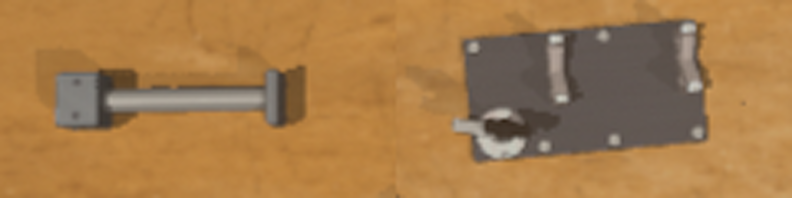

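The crop confirms the layout. The arm is nearly parallel to world y and the fixture is yawed by a few degrees. I'll fit the fixture's pose next.

```bash
cat >> h.py <<'E'
def go(xyz,yaw,s=None):
    """print dx,dy,dz(mm),roll from present pose to put grasp point at xyz (pointing down), tool-y at world angle yaw (mod pi)"""
    s=s or bot.observe(); R=s['eef_rot']; p=s['eef_pos']+0.164*R[:,2]
    d=R.T@(np.array(xyz)-p)*1000; y=np.arctan2(R[1,1],R[0,1]); r=(y-yaw+np.pi/2)%np.pi-np.pi/2
    print('GO',d.round(1),'roll',round(r,3)); return d,r
E
python3 - <<'E'
from h import *
D=np.load('top0.npz'); W=D['W']; img=D['img'].astype(int)
sub=(slice(176,242),slice(318,418))
im=img[sub]; w=W[sub]
m=((im[...,0]-im[...,2]<35)&(im.sum(-1)<330)).astype(np.uint8)
n,l,st,c=cv2.connectedComponentsWithStats(m); i=1+st[1:,4].argmax(); 
P=w[(l==i)&(np.abs(w[...,2]-.007)<.006)]
r=cv2.minAreaRect(P[:,:2].astype(np.float32)); print('plate',r)
q=w[(w[...,2]>.0435)&(w[...,2]<.056)]
B=[q[(abs(q[:,1]-y)<.013)&(q[:,0]>.51)] for y in(-.124,-.245)]
for b in B: print(len(b), cv2.minAreaRect(b[:,:2].astype(np.float32)))
E
python3 - <<'E'
from h import *
s=bot.observe(); go((.531,.282,.10),0,s); print(s['joint_positions'],s['wrist_torque'])
E
```

```text
plate ((0.5359520316123962, -0.15130391716957092), (0.11358045041561127, 0.2179950326681137), 4.143446445465088)
29 ((0.5498732924461365, -0.12552204728126526), (0.060301873832941055, 0.012154463678598404), 2.3552873134613037)
29 ((0.5594213604927063, -0.24562740325927734), (0.06092192232608795, 0.012011007405817509), 1.6621371507644653)
GO [-384.9 -187.4  140.1] roll 1.183
[-1.16893214  0.32173003 -0.07010308  1.45159864  0.02257745  1.37078669
 -0.05690986] [-0.0313626   0.0243472   0.02608647]
```

>>> {"fn": "servo_tool", "kwargs": {
  "rows": [
    [-385,-187,60,1.187,-0.2],
    [-385,-187,140,1.187,-0.2],
    [-385,-187,140,1.187,-0.2],
    [-385,-187,140,1.187,-0.2],
    [-385,-187,140,1.187,-0.2],
    [-385,-187,140,1.187,-0.2],
    [-385,-187,140,1.187,-0.2],
    [-385,-187,140,1.187,-0.2],
    [-385,-187,140,1.187,-0.2],
    [-385,-187,140,1.187,-0.2]
  ],
  "grip_force": 50
}}

```text
t: 1.35
eef_pos: [0.5304, 0.2853, 0.2652]
eef_rot: [[0.001, 1.0, -0.0], [1.0, -0.001, 0.002], [0.002, -0.0, -1.0]]
force: [0.0, -0.2, -0.0]
gripper_width: 0.0521
grip_force: 0.0
```

```bash
python3 - <<'E'
from h import *
s=bot.observe(); go((.531,.282,.025),-.005,s); print(s['t'],s['force'],s['wrist_torque'],s['gripper_width'])
E
```

```text
GO [-3.6  0.6 76.1] roll 0.004
1.35 [ 1.02799457e-02 -2.30274262e-01 -1.87071970e-05] [-0.0332269   0.06862357 -0.0078594 ] 0.05213646663832079
```

>>> {"fn": "servo_tool", "kwargs": {
  "rows": [
    [-3,0.5,40,0.004,-0.2],
    [-3,0.5,75,0.004,-0.2],
    [-3,0.5,75,0.004,-0.2],
    [-3,0.5,75,0.004,1],
    [-3,0.5,75,0.004,1],
    [-3,0.5,75,0.004,1],
    [-3,0.5,75,0.004,1],
    [-3,0.5,75,0.004,1]
  ]
}}

```text
t: 2.35
eef_pos: [0.5328, 0.2802, 0.1907]
eef_rot: [[0.008, 1.0, 0.002], [1.0, -0.008, 0.001], [0.001, 0.002, -1.0]]
force: [2.7, 0.5, 2.9]
gripper_width: 0.0208
grip_force: 50.0
```

```bash
cat > st.py <<'E'
from h import *
np.set_printoptions(suppress=True,precision=3)
s=bot.observe(); R=s['eef_rot']; print('t',s['t'],'grasp',s['eef_pos']+.164*R[:,2],'yaw',np.arctan2(R[1,1],R[0,1]),'F',s['force'],'M',s['wrist_torque'],'w',s['gripper_width'],'gf',s['grip_force'])
E
python3 st.py
```

```text
t 2.35 grasp [0.533 0.28  0.027] yaw -0.008206428551056712 F [2.7   0.526 2.9  ] M [ 0.014 -0.378  0.033] w 0.020833362195710397 gf 50.00130772590637
```

>>> {"fn": "servo_tool", "kwargs": {
  "rows": [
    [0,0,-3,0,1],
    [0,0,-6,0,1],
    [0,0,-6,0,1],
    [0,0,-6,0,1]
  ]
}}

```text
t: 2.85
eef_pos: [0.5315, 0.2799, 0.195]
eef_rot: [[0.008, 1.0, -0.002], [1.0, -0.008, -0.001], [-0.001, -0.002, -1.0]]
force: [0.3, -0.5, -7.9]
gripper_width: 0.0212
grip_force: 50.0
```

```bash
cat >> st.py <<'E'
import sys
if len(sys.argv)>1:
    f=grab('top'); W=cloud(f); y0=s['eef_pos'][1]
    y=W[...,1]; z=W[...,2]; x=W[...,0]; X=s['eef_pos'][0]
    def top(lo,hi): 
        m=(abs(x-X)<.035)&(y>lo)&(y<hi)&(z>.035)&(z<.25); return np.median(z[m]) if m.sum()>5 else None, m.sum()
    ys=float(sys.argv[1]) # y of shank_mid
    print('head top',top(ys+.08,ys+.112),'foot top',top(ys-.087,ys-.072))
    m=(abs(x-X)<.06)&(abs(y-ys)<.16)&(z>.012)&(z<.07); print('ends y',np.sort(y[m])[[3,-4]])
    save(sys.argv[2],f['img'])
E
python3 st.py .2757 lift1
```

```text
t 2.85 grasp [0.531 0.28  0.031] yaw -0.008040959614715884 F [ 0.304 -0.524 -7.906] M [ 0.197  0.009 -0.004] w 0.02124265225265788 gf 49.99790847301483
head top (None, np.int64(0)) foot top (np.float64(0.05079041887396768), np.int64(72))
ends y [0.188 0.27 ]
```

The foot end stayed low. The moment about the grip, about 0.28 N·m at 7.9 N, puts the balance point about 30 mm or more toward the foot. I'll set it down, shift and retry.

>>> {"fn": "servo_tool", "kwargs": {
  "rows": [
    [0,0,3,0,1],
    [0,0,6,0,1],
    [0,0,6,0,1],
    [0,0,6,0,0.2],
    [0,0,6,0,0.2],
    [-15,0,6,0,0.2],
    [-30,0,6,0,0.2],
    [-30,0,6,0,0.2]
  ]
}}

```text
t: 3.9
eef_pos: [0.5322, 0.2473, 0.1898]
eef_rot: [[0.012, 1.0, 0.0], [1.0, -0.012, -0.001], [-0.001, 0.0, -1.0]]
force: [-0.7, 0.6, 0.1]
gripper_width: 0.0347
grip_force: 0.0
```

>>> {"fn": "servo_tool", "kwargs": {
  "rows": [
    [0,0,0,0,1],
    [0,0,0,0,1],
    [0,0,0,0,1],
    [0,0,0,0,1],
    [0,0,-4,0,1],
    [0,0,-8,0,1],
    [0,0,-8,0,1],
    [0,0,-8,0,1]
  ]
}}

```text
t: 4.9
eef_pos: [0.5316, 0.2499, 0.1974]
eef_rot: [[0.008, 1.0, -0.001], [1.0, -0.008, -0.0], [-0.0, -0.001, -1.0]]
force: [-1.1, -0.1, -8.7]
gripper_width: 0.0206
grip_force: 50.0
```

```bash
python3 st.py .2757 lift2
```

```text
t 4.9 grasp [0.531 0.25  0.033] yaw -0.008057437872778623 F [-1.102 -0.126 -8.702] M [-0.083  0.067 -0.079] w 0.02055731809315331 gf 49.99776363372803
head top (None, np.int64(0)) foot top (np.float64(0.05635317549388423), np.int64(66))
ends y [0.188 0.239]
```

>>> {"fn": "servo_tool", "kwargs": {
  "rows": [
    [0,0,-8,0,1],
    [0,0,-15,0,1],
    [0,0,-15,0,1],
    [0,0,-15,0,1],
    [0,0,-15,0,1],
    [0,0,-15,0,1]
  ]
}}

```text
t: 5.7
eef_pos: [0.5317, 0.25, 0.2125]
eef_rot: [[0.008, 1.0, -0.0], [1.0, -0.008, -0.0], [-0.0, -0.0, -1.0]]
force: [0.6, -0.1, -8.5]
gripper_width: 0.0205
grip_force: 50.0
```

```bash
python3 st.py .2757 lift3; python3 - <<'E'
from h import *
f=grab('scene'); save('sc1',f['img'][120:240,200:340],4)
s=bot.observe(); print(s['force'],s['wrist_torque'],s['t'])
W=cloud(f); x,y,z=W[...,0],W[...,1],W[...,2]
for nm,lo,hi in(('head',.353,.39),('shank',.28,.345),('foot',.189,.2)):
    m=(abs(x-.531)<.03)&(y>lo)&(y<hi)&(z>.02)&(z<.12)
    print(nm,m.sum(),np.percentile(z[m],[50,90,98]).round(4) if m.sum() else '')
E
```

```text
t 5.7 grasp [0.532 0.25  0.049] yaw -0.008021041725903491 F [ 0.603 -0.075 -8.477] M [-0.045  0.091  0.053] w 0.02050974065155461 gf 49.997724294662476
head top (None, np.int64(0)) foot top (np.float64(0.07075489416579998), np.int64(81))
ends y [0.188 0.239]
[ 0.08372783 -0.01547225 -8.20658764] [-0.10356395  0.01218806  0.0099217 ] 5.8
head 45 [0.0707 0.0731 0.0744]
shank 0 
foot 87 [0.0582 0.0708 0.0731]
```

View pics/sc1.png

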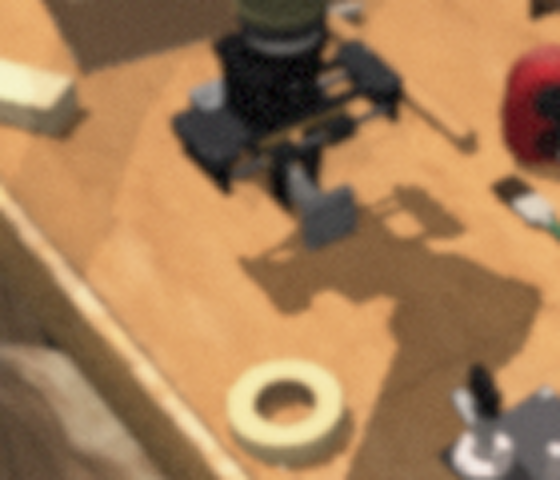

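The arm hangs level: the foot top rose 20 mm and the head top is at the same height. I'll work out the carry and check obstacle heights along the swept strip.

```bash
python3 - <<'E'
from h import *
W=np.load('top0.npz')['W']; x,y,z=W[...,0],W[...,1],W[...,2]
m=(x>.4)&(x<.68)&(y>-.36)&(y<.3)&(z>.06); 
for a in np.arange(.4,.68,.04):
    k=m&(x>=a)&(x<a+.04); print(round(a,2), z[k].max().round(3) if k.any() else 0, y[k].mean() if k.any() else '')
go((.5565,-.2098,.15),.074)
E
```

```text
0.4 0 
0.44 0 
0.48 0.103 -0.0725405598368377
0.52 0 
0.56 0 
0.6 0 
0.64 0.178 -0.26723602937534047
0.68 0 
GO [-459.6   28.5 -101.3] roll -0.082
```

```bash
python3 - <<'E'
from h import *
W=np.load('top0.npz')['W']; x,y,z=W[...,0],W[...,1],W[...,2]
for zz in(.06,.085):
  for a in np.arange(-.28,-.0,.03):
    k=(x>.52)&(y>=a)&(y<a+.03)&(z>zz); i=np.argsort(x[k])[:2]; print(zz,round(a,2),x[k][i].round(3),z[k][i].round(3))
E
```

```text
0.06 -0.28 [0.662 0.663] [0.163 0.158]
0.06 -0.25 [0.711 0.714] [0.177 0.179]
0.06 -0.22 [0.754 0.756] [0.128 0.123]
0.06 -0.19 [0.805 0.805] [0.185 0.177]
0.06 -0.16 [0.805 0.805] [0.187 0.186]
0.06 -0.13 [0.804 0.804] [0.212 0.212]
0.06 -0.1 [0.805 0.805] [0.212 0.203]
0.06 -0.07 [0.805 0.805] [0.191 0.182]
0.06 -0.04 [0.803 0.804] [0.182 0.203]
0.06 -0.01 [0.778 0.779] [0.061 0.079]
0.085 -0.28 [0.662 0.663] [0.163 0.158]
0.085 -0.25 [0.711 0.714] [0.177 0.179]
0.085 -0.22 [0.754 0.756] [0.128 0.123]
0.085 -0.19 [0.805 0.805] [0.185 0.177]
0.085 -0.16 [0.805 0.805] [0.187 0.186]
0.085 -0.13 [0.804 0.804] [0.212 0.212]
0.085 -0.1 [0.805 0.805] [0.212 0.203]
0.085 -0.07 [0.805 0.805] [0.191 0.182]
0.085 -0.04 [0.803 0.804] [0.182 0.203]
0.085 -0.01 [0.782 0.784] [0.089 0.092]
```

>>> {"fn": "servo_tool", "kwargs": {
  "rows": [
    [0,0,-50,0,1],
    [0,0,-100,0,1],
    [-40,2,-101,-0.01,1],
    [-85,5,-101,-0.02,1],
    [-130,8,-101,-0.03,1],
    [-175,11,-101,-0.04,1],
    [-220,14,-101,-0.05,1],
    [-265,17,-101,-0.06,1],
    [-310,20,-101,-0.07,1],
    [-350,22,-101,-0.082,1]
  ],
  "grip_force": 60
}}

```text
t: 7.05
eef_pos: [0.5507, -0.102, 0.3139]
eef_rot: [[-0.073, 0.997, 0.001], [0.997, 0.073, -0.0], [-0.0, 0.001, -1.0]]
force: [0.1, 0.6, -8.4]
gripper_width: 0.0205
grip_force: 60.0
```

```bash
python3 - <<'E'
from h import *
go((.5565,-.2098,.10),.074)
E
python3 st.py -.095 c1
```

```text
GO [-107.9   -2.3   49.9] roll -0.0
t 7.05 grasp [ 0.551 -0.102  0.15 ] yaw 0.07355121852853073 F [ 0.06   0.566 -8.414] M [-0.066 -0.071  0.014] w 0.0205401114290741 gf 59.99949753284454
head top (np.float64(0.1718391102257435), np.int64(168)) foot top (None, np.int64(0))
ends y [-0.251 -0.03 ]
```

>>> {"fn": "servo_tool", "kwargs": {
  "rows": [
    [-40,-1,0,0,1],
    [-80,-2,10,0,1],
    [-108,-2,30,0,1],
    [-108,-2,50,0,1],
    [-108,-2,50,0,1],
    [-108,-2,50,0,1]
  ]
}}

```text
t: 7.85
eef_pos: [0.5576, -0.2067, 0.2642]
eef_rot: [[-0.076, 0.997, 0.001], [0.997, 0.076, 0.001], [0.001, 0.001, -1.0]]
force: [0.7, 0.3, -8.0]
gripper_width: 0.0205
grip_force: 60.0
```

```bash
python3 st.py -.184 c2; python3 - <<'E'
from h import *
f=grab('top'); save('c2',f['img'][170:250,300:430],5.5)
W=cloud(f); x,y,z=W[...,0],W[...,1],W[...,2]
A=np.array([-.074,.9973]);N=np.array([-.9973,-.074]);H=np.array([.5553,-.1941])
d=np.stack([x,y],-1)-H; X=d@A; Y=d@N
m=(X>.08)&(X<.14)&(abs(Y)<.04)&(z>.105)&(z<.14)
print('head z',np.median(z[m]),'X',np.percentile(X[m],[2,98]),'Y',np.percentile(Y[m],[2,98]))
m=(X<-.06)&(X>-.1)&(abs(Y)<.04)&(z>.105)&(z<.14)
print('foot z',np.median(z[m]),'X',np.percentile(X[m],[2,98]),'Y',np.percentile(Y[m],[2,98]))
go((.5565,-.2098,.0425),.074)
E
```

```text
t 7.85 grasp [ 0.558 -0.207  0.1  ] yaw 0.07603561465654922 F [ 0.674  0.322 -7.964] M [-0.034 -0.047  0.013] w 0.020519500004973892 gf 59.99733209609985
head top (np.float64(0.1230197061640125), np.int64(199)) foot top (None, np.int64(0))
ends y [-0.179 -0.031]
head z 0.12296572673378259 X [0.08250657 0.12753821] Y [-0.02283448  0.0250599 ]
  return _methods._mean(a, axis=axis, dtype=dtype,
  ret = ret.dtype.type(ret / rcount)
Traceback (most recent call last):
IndexError: index -1 is out of bounds for axis 0 with size 0
```

View pics/c2.png

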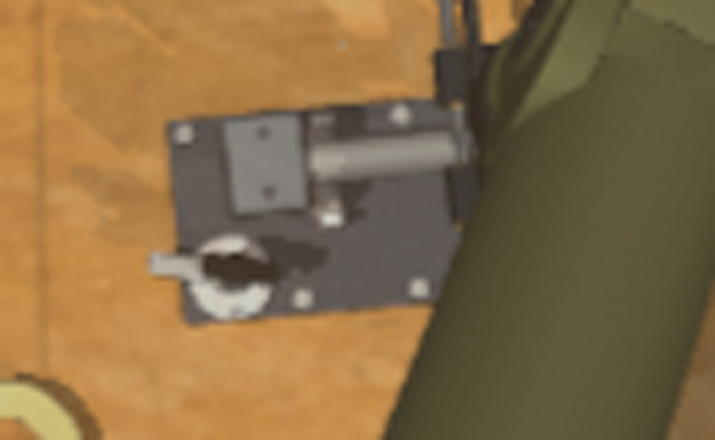

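Level over the Vs: the head's outer end is at X ≈ 126 mm, near the 125 target, and laterally centred within 1 mm. I'll lower it gently.

>>> {"fn": "servo_tool", "kwargs": {
  "rows": [
    [0,0,15,0,1],
    [0,0,30,0,1],
    [0,0,42,0,1],
    [0,0,50,0,1],
    [0,0,53,0,1],
    [0,0,54,0,1],
    [0,0,55,0,1],
    [0,0,55,0,1]
  ]
}}

```text
t: 8.95
eef_pos: [0.5571, -0.208, 0.2091]
eef_rot: [[-0.074, 0.997, 0.001], [0.997, 0.074, 0.0], [-0.0, 0.001, -1.0]]
force: [-0.0, -0.1, -7.5]
gripper_width: 0.0208
grip_force: 60.0
```

```bash
python3 st.py
```

```text
t 8.95 grasp [ 0.557 -0.208  0.045] yaw 0.07405959901826091 F [-0.007 -0.121 -7.495] M [-0.088  0.034 -0.003] w 0.020817800295095275 gf 59.99723553657532
```

>>> {"fn": "servo_tool", "kwargs": {
  "rows": [
    [0,0,1,0,1],
    [0,0,2,0,1],
    [0,0,2.5,0,1],
    [0,0,3,0,1],
    [0,0,3,0,1]
  ]
}}

```text
t: 9.57
eef_pos: [0.5576, -0.208, 0.2063]
eef_rot: [[-0.074, 0.997, 0.002], [0.997, 0.074, -0.0], [-0.0, 0.002, -1.0]]
force: [1.7, 0.9, -4.6]
gripper_width: 0.0204
grip_force: 60.0
```

```bash
python3 st.py
```

```text
t 9.575 grasp [ 0.558 -0.208  0.042] yaw 0.07413205436444403 F [ 1.734  0.909 -4.635] M [ 0.028 -0.338 -0.018] w 0.02043211754169263 gf 59.99831557273865
```

>>> {"fn": "servo_tool", "kwargs": {
  "rows": [
    [0,0,0.6,0,1],
    [0,0,1.2,0,1],
    [0,0,1.2,0,1]
  ]
}}

```text
t: 9.95
eef_pos: [0.5579, -0.208, 0.2057]
eef_rot: [[-0.074, 0.997, 0.003], [0.997, 0.074, -0.0], [-0.0, 0.003, -1.0]]
force: [2.0, 0.7, 3.4]
gripper_width: 0.0207
grip_force: 60.0
```

```bash
python3 st.py
```

```text
t 9.95 grasp [ 0.558 -0.208  0.042] yaw 0.0740886686474668 F [1.967 0.716 3.356] M [ 0.231 -0.367 -0.09 ] w 0.020654357424818907 gf 60.00401794910431
```

>>> {"fn": "servo_tool", "kwargs": {
  "rows": [
    [0,0,1,0,0.35],
    [0,0,1,0,0.2],
    [0,0,1,0,0.1],
    [0,0,-5,0,0.1],
    [0,0,-40,0,0.1],
    [0,0,-90,0,0.1],
    [0,0,-140,0,0.1],
    [80,0,-140,0,1],
    [150,0,-140,0,1],
    [165,0,-140,0,1]
  ]
}}

```text
t: 11.2
eef_pos: [0.5443, -0.0402, 0.3451]
eef_rot: [[-0.077, 0.997, 0.001], [0.997, 0.077, 0.001], [0.001, 0.001, -1.0]]
force: [0.9, 0.3, -0.3]
gripper_width: 0.0172
grip_force: 0.0
```

```bash
cat > fx.py <<'E'
from h import *
import sys
f=grab('top'); 
W=cloud(f); x,y,z=W[...,0],W[...,1],W[...,2]
A=np.array([-.074,.9973]);N=np.array([-.9973,-.074]);H=np.array([.5553,-.1941])
d=np.stack([x,y],-1)-H; X=d@A; Y=d@N
def r(n,m):
    if m.sum()>5: print(n,m.sum(),'z',np.median(z[m]).round(4),'X',np.percentile(X[m],[3,97]).round(4),'Y',np.percentile(Y[m],[3,97]).round(4))
    else: print(n,'hidden')
if len(sys.argv)>1: save(sys.argv[1],f['img'][170:250,300:430],5.5)
r('head',(X>.07)&(X<.14)&(Y>-.04)&(Y<.028)&(z>.058)&(z<.075))
r('foot',(X<-.06)&(X>-.1)&(abs(Y)<.04)&(z>.057)&(z<.075))
r('shank',(X<.06)&(X>-.04)&(abs(Y)<.006)&(z>.045)&(z<.06))
r('knob',(abs(X-.124)<.035)&(abs(Y-.052)<.035)&(z>.085)&(z<.11))
m=(abs(X-.124)<.06)&(abs(Y-.03)<.07)&(z>.085)&(z<.11)
if m.sum()>5: print(cv2.minAreaRect(np.stack([X[m],Y[m]],-1).astype(np.float32)))
E
python3 fx.py f1; python3 st.py; python3 -c "
from h import *
go((.5553-.074*.145,-.1941+.9973*.145,.062),.074)"
```

```text
head hidden
foot 73 z 0.0641 X [-0.0744 -0.0627] Y [-0.0237  0.0232]
shank 125 z 0.0502 X [-0.036   0.0504] Y [-0.0057  0.0056]
knob hidden
t 11.25 grasp [ 0.544 -0.034  0.181] yaw 0.08305079872492686 F [-0.123  4.126 -0.529] M [0.282 0.095 0.063] w 0.013169839033171218 gf 0.0
GO [-16.1  -0.9 118.7] roll 0.009
```

View pics/f1.png

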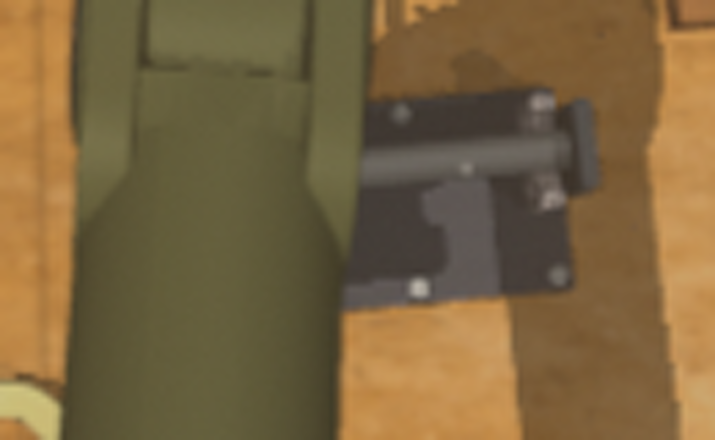

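The arm lies in both Vs with its foot end at X ≈ -75 mm, so the head is about 11 mm off its block. I'll come down beyond the head with the fingers closed.

>>> {"fn": "servo_tool", "kwargs": {
  "rows": [
    [-12,-1,0,0.008,1],
    [-12,-1,40,0.008,1],
    [-12,-1,80,0.008,1],
    [-12,-1,112,0.008,1],
    [-12,-1,118,0.008,1],
    [-12,-1,118,0.008,1]
  ]
}}

```text
t: 12.0
eef_pos: [0.5444, -0.0574, 0.2264]
eef_rot: [[-0.064, 0.998, -0.001], [0.998, 0.064, -0.001], [-0.001, -0.001, -1.0]]
force: [-0.3, -0.1, -0.1]
gripper_width: -0.0001
grip_force: 0.0
```

```bash
python3 st.py; python3 -c "
from h import *
go((.5553-.074*.1245,-.1941+.9973*.1245,.063),.074)"
```

```text
t 12.0 grasp [ 0.544 -0.058  0.062] yaw 0.06358090732020587 F [-0.292 -0.125 -0.133] M [-0.134  0.018 -0.025] w -5.289684020613977e-05 gf 0.0
GO [-12.4   1.   -0.6] roll -0.01
```

>>> {"fn": "servo_tool", "kwargs": {
  "rows": [
    [-2,1,0,-0.01,1],
    [-4,1,0,-0.01,1],
    [-6,1,0,-0.01,1],
    [-7,1,0,-0.01,1],
    [-8,1,0,-0.01,1],
    [-9,1,0,-0.01,1],
    [-10,1,0,-0.01,1],
    [-10,1,0,-0.01,1]
  ]
}}

```text
t: 13.0
eef_pos: [0.5467, -0.0636, 0.2271]
eef_rot: [[-0.077, 0.997, 0.001], [0.997, 0.077, 0.003], [0.003, 0.001, -1.0]]
force: [-1.1, 5.5, 1.7]
gripper_width: 0.0004
grip_force: 2.9
```

```bash
python3 st.py; python3 fx.py
```

```text
t 13.0 grasp [ 0.547 -0.063  0.063] yaw 0.07719650520638868 F [-1.111  5.474  1.736] M [ 1.165  0.249 -0.032] w 0.0004262879429655666 gf 2.8888973471475765
head hidden
foot 55 z 0.0639 X [-0.0815 -0.0702] Y [-0.0182  0.0183]
shank 107 z 0.0508 X [-0.038   0.0374] Y [-0.0054  0.0056]
knob hidden
```

>>> {"fn": "servo_tool", "kwargs": {
  "rows": [
    [-1,0,0,0,1],
    [-2,0,0,0,1],
    [-3,0,0,0,1],
    [-4,0,0,0,1],
    [-5,0,0,0,1],
    [-5,0,0,0,1]
  ]
}}

```text
t: 13.8
eef_pos: [0.547, -0.0677, 0.2271]
eef_rot: [[-0.078, 0.997, 0.0], [0.997, 0.078, 0.004], [0.004, 0.001, -1.0]]
force: [-1.4, 7.5, 2.3]
gripper_width: 0.0005
grip_force: 3.9
```

```bash
python3 st.py; python3 fx.py
```

```text
t 13.8 grasp [ 0.547 -0.067  0.063] yaw 0.07786704701508054 F [-1.43   7.55   2.332] M [ 1.577  0.301 -0.075] w 0.0004541553207492304 gf 3.910241536796093
head hidden
foot 56 z 0.0657 X [-0.0852 -0.0741] Y [-0.0212  0.0168]
shank 94 z 0.0511 X [-0.0376  0.0313] Y [-0.0055  0.0053]
knob hidden
```

>>> {"fn": "servo_tool", "kwargs": {
  "rows": [
    [-1,0,0,0,1],
    [-2,0,0,0,1],
    [-3,0,0,0,1],
    [-3,0,0,0,1]
  ]
}}

```text
t: 14.35
eef_pos: [0.5472, -0.0684, 0.2271]
eef_rot: [[-0.079, 0.997, -0.001], [0.997, 0.079, 0.008], [0.008, 0.0, -1.0]]
force: [-3.3, 13.4, 3.4]
gripper_width: 0.0006
grip_force: 6.6
```

```bash
python3 st.py; python3 fx.py
```

```text
t 14.35 grasp [ 0.547 -0.067  0.063] yaw 0.07936625939219151 F [-3.276 13.402  3.422] M [ 2.677  0.544 -0.103] w 0.0006370887534090271 gf 6.5850726049393415
head hidden
foot 55 z 0.0635 X [-0.0858 -0.0744] Y [-0.0192  0.0169]
shank 95 z 0.0502 X [-0.0375  0.0285] Y [-0.0053  0.0056]
knob hidden
```

>>> {"fn": "servo_tool", "kwargs": {
  "rows": [
    [-1.5,0,0,0,1],
    [-3,0,0,0,1],
    [-3,0,0,0,1],
    [-3,0,0,0,1]
  ]
}}

```text
t: 14.9
eef_pos: [0.5474, -0.069, 0.2272]
eef_rot: [[-0.081, 0.997, -0.002], [0.997, 0.081, 0.012], [0.012, -0.001, -1.0]]
force: [-4.1, 18.8, 7.2]
gripper_width: 0.0003
grip_force: 9.2
```

```bash
python3 st.py
```

```text
t 14.9 grasp [ 0.547 -0.067  0.063] yaw 0.08098544031922222 F [-4.052 18.776  7.241] M [ 3.765  0.833 -0.13 ] w 0.0002889064399223355 gf 9.243243355304003
```

The shoulder is hard up: the force rose to 19 N with no motion. I'll back off, rise clear and look.

>>> {"fn": "servo_tool", "kwargs": {
  "rows": [
    [8,0,0,0,1],
    [20,0,0,0,1],
    [25,0,-40,0,1],
    [60,0,-90,0,1],
    [120,0,-120,0,1],
    [180,0,-120,0,0.2],
    [220,0,-120,0,0.2],
    [220,0,-120,0,0.2]
  ]
}}

```text
t: 15.9
eef_pos: [0.5298, 0.147, 0.3467]
eef_rot: [[-0.082, 0.997, 0.001], [0.997, 0.082, 0.001], [0.001, 0.001, -1.0]]
force: [-0.2, -0.1, 0.4]
gripper_width: 0.0225
grip_force: 0.0
```

```bash
python3 fx.py f2; python3 st.py; python3 -c "
from h import *
go((.494,-.0735,.14),.074-.27)"
```

```text
head 172 z 0.0663 X [0.0778 0.1148] Y [-0.0202  0.0174]
foot 58 z 0.0636 X [-0.0848 -0.0739] Y [-0.0214  0.0165]
shank 134 z 0.0505 X [-0.0357  0.0559] Y [-0.0056  0.0058]
knob 60 z 0.0985 X [0.1068 0.143 ] Y [0.0427 0.0591]
((0.12498000264167786, 0.051181644201278687), (0.011904214508831501, 0.03781525418162346), 75.6651611328125)
t 15.95 grasp [0.53  0.144 0.183] yaw 0.07870885982954066 F [-0.014 -0.539 -0.539] M [-0.131  0.106  0.018] w 0.02645816023461631 gf 0.0
GO [-214.   -53.4   42.7] roll 0.275
```

View pics/f2.png

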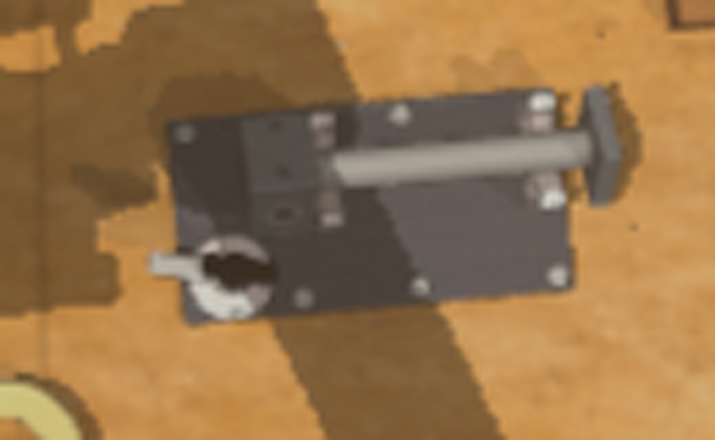

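```bash
cat > roll.py <<'E'
from h import *
f=grab('top'); W=cloud(f); x,y,z=W[...,0],W[...,1],W[...,2]
A=np.array([-.074,.9973]);N=np.array([-.9973,-.074]);H=np.array([.5553,-.1941])
d=np.stack([x,y],-1)-H; X=d@A; Y=d@N
m=(X>.08)&(X<.111)&(abs(Y)<.034)&(z>.02)&(z<.09)
for a in np.arange(-.034,.034,.004):
    k=m&(Y>=a)&(Y<a+.004); print(round(a+.002,3),k.sum(),np.median(z[k]).round(4) if k.any() else '')
E
python3 roll.py
```

```text
-0.032 9 0.0514
-0.028 14 0.0554
-0.024 13 0.0571
-0.02 15 0.0597
-0.016 12 0.0612
-0.012 13 0.0647
-0.008 12 0.064
-0.004 16 0.0673
-0.0 13 0.0685
0.004 13 0.072
0.008 14 0.0721
0.012 15 0.0686
0.016 15 0.0614
0.02 14 0.0557
0.024 17 0.0475
0.028 15 0.041
0.032 6 0.0329
```

The picture shows the head home at X = 115 mm and the keeper still open. The head's top face slopes about 25°, so the arm rolled in the Vs during the push. I'll square it by closing the pads gently on the head's sides, press it endwise again while holding it, and then turn the knob.

```bash
python3 -c "
from h import *
go((.550,-.1083,.13),.074);go((.550,-.1083,.058),.074)"
```

```text
GO [-2.511e+02  2.000e-01  5.290e+01] roll 0.002
GO [-2.510e+02  2.000e-01  1.249e+02] roll 0.002
```

>>> {"fn": "servo_tool", "kwargs": {
  "rows": [
    [-60,0,0,0.003,-0.85],
    [-120,0,10,0.003,-0.85],
    [-180,0,30,0.003,-0.85],
    [-235,0,50,0.003,-0.85],
    [-251,0,53,0.003,-0.85],
    [-251,0,53,0.003,-0.85],
    [-251,0,53,0.003,-0.85]
  ],
  "grip_force": 10
}}

```text
t: 16.88
eef_pos: [0.5498, -0.106, 0.294]
eef_rot: [[-0.074, 0.997, 0.001], [0.997, 0.074, 0.001], [0.001, 0.001, -1.0]]
force: [0.8, 0.1, 0.4]
gripper_width: 0.0799
grip_force: 0.0
```

```bash
python3 st.py; python3 -c "
from h import *
go((.550,-.1083,.058),.074)"
```

```text
t 16.875 grasp [ 0.55  -0.106  0.13 ] yaw 0.0745019102370435 F [0.803 0.092 0.373] M [-0.076  0.039  0.014] w 0.07985185419730605 gf 0.0
GO [-2.6 -0.2 72. ] roll 0.001
```

>>> {"fn": "servo_tool", "kwargs": {
  "rows": [
    [-0.5,0,30,0,-0.85],
    [-0.5,0,55,0,-0.85],
    [-0.5,0,72,0,-0.85],
    [-0.5,0,72,0,-0.85],
    [-0.5,0,72,0,-0.4],
    [-0.5,0,72,0,0],
    [-0.5,0,72,0,1],
    [-0.5,0,72,0,1],
    [-0.5,0,72,0,1]
  ]
}}

```text
t: 18.0
eef_pos: [0.5516, -0.1074, 0.2234]
eef_rot: [[-0.073, 0.997, 0.007], [0.997, 0.073, 0.0], [-0.0, 0.007, -1.0]]
force: [5.1, 1.4, 0.9]
gripper_width: 0.0604
grip_force: 9.3
```

```bash
python3 st.py
```

```text
t 18.0 grasp [ 0.553 -0.107  0.059] yaw 0.07353794426706547 F [5.107 1.373 0.879] M [ 0.168 -1.092 -0.038] w 0.06041488674295817 gf 9.34439504519105
```

>>> {"fn": "servo_tool", "kwargs": {
  "rows": [
    [0,1,0,0,1],
    [0,1,0,0,1],
    [0,1,0,0,1],
    [0,1,0,0,1]
  ],
  "grip_force": 25
}}

```text
t: 18.5
eef_pos: [0.552, -0.1074, 0.2232]
eef_rot: [[-0.073, 0.997, 0.005], [0.997, 0.073, 0.0], [-0.0, 0.005, -1.0]]
force: [5.4, 1.2, 5.6]
gripper_width: 0.0603
grip_force: 23.5
```

```bash
python3 st.py
```

```text
t 18.5 grasp [ 0.553 -0.107  0.059] yaw 0.07351212036207888 F [5.368 1.171 5.607] M [ 0.246 -0.92   0.09 ] w 0.060297292957021284 gf 23.51296529173851
```

The squeeze jammed at 60 mm. I'll open slightly and wipe the far pad upward and sideways against the low corner to roll the arm back.

>>> {"fn": "servo_tool", "kwargs": {
  "rows": [
    [0,0,2,0,-0.6],
    [0,0,2,0,-0.6],
    [0,-4,2,0,-0.6],
    [0,-6,2,0,-0.6],
    [0,-7,-2,0,-0.6],
    [0,-8,-5,0,-0.6],
    [0,-10,-8,0,-0.6],
    [0,-11.5,-11,0,-0.6],
    [0,-11.5,-11,0,-0.6]
  ],
  "grip_force": 10
}}

```text
t: 19.62
eef_pos: [0.5396, -0.1081, 0.2331]
eef_rot: [[-0.073, 0.997, 0.002], [0.997, 0.073, 0.001], [0.0, 0.002, -1.0]]
force: [5.2, 0.7, 2.7]
gripper_width: 0.0694
grip_force: 2.5
```

```bash
python3 st.py; python3 roll.py | head -20
```

```text
t 19.625 grasp [ 0.54  -0.108  0.069] yaw 0.073437280696121 F [5.158 0.722 2.664] M [ 0.336 -1.132  0.117] w 0.06944233914337644 gf 2.4850264156702906
-0.032 0 
-0.028 0 
-0.024 0 
-0.02 0 
-0.016 0 
-0.012 0 
-0.008 0 
-0.004 0 
-0.0 0 
0.004 0 
0.008 0 
0.012 0 
0.016 0 
0.02 0 
0.024 0 
0.028 0 
0.032 0
```

>>> {"fn": "servo_tool", "kwargs": {
  "rows": [
    [0,5,0,0,-0.6],
    [0,11,0,0,-0.6],
    [0,11,6,0,-0.6],
    [0,11,11,0,-0.6],
    [0,11,11,0,0],
    [0,11,11,0,1],
    [0,11,11,0,1],
    [0,11,11,0,1]
  ],
  "grip_force": 12
}}

```text
t: 20.68
eef_pos: [0.5506, -0.1076, 0.2218]
eef_rot: [[-0.073, 0.997, 0.002], [0.997, 0.073, -0.0], [-0.0, 0.002, -1.0]]
force: [3.9, 0.2, -3.5]
gripper_width: 0.0521
grip_force: 11.5
```

```bash
python3 st.py
```

```text
t 20.675 grasp [ 0.551 -0.108  0.058] yaw 0.07316026079448698 F [ 3.88   0.198 -3.503] M [-0.13  -0.77  -0.056] w 0.05205831918652274 gf 11.537092548423686
```

Width is 52 mm, so it is nearly square. I'll squeeze a little more while pressing endwise, then release.

>>> {"fn": "servo_tool", "kwargs": {
  "rows": [
    [0,0,0,0,1],
    [0,0,0,0,1],
    [-2,0,0,0,1],
    [-4,0,0,0,1],
    [-4,0,0,0,1]
  ],
  "grip_force": 22
}}

```text
t: 21.3
eef_pos: [0.551, -0.1088, 0.2218]
eef_rot: [[-0.075, 0.997, 0.001], [0.997, 0.075, 0.004], [0.004, 0.001, -1.0]]
force: [2.5, 6.1, -1.7]
gripper_width: 0.0516
grip_force: 21.2
```

```bash
python3 st.py
```

```text
t 21.3 grasp [ 0.551 -0.108  0.058] yaw 0.07512586576671867 F [ 2.495  6.08  -1.728] M [ 1.296 -0.818  0.007] w 0.05161107138844053 gf 21.15547754103318
```

>>> {"fn": "servo_tool", "kwargs": {
  "rows": [
    [-2,0,0,0,0],
    [-2,0,0,0,-0.6],
    [-2,0,0,0,-0.6],
    [0,0,-40,0,-0.6],
    [30,0,-85,0,-0.2],
    [90,0,-85,0,0.2],
    [150,0,-85,0,0.2],
    [200,0,-85,0,0.2],
    [220,0,-85,0,0.2]
  ]
}}

```text
t: 22.42
eef_pos: [0.533, 0.1109, 0.3064]
eef_rot: [[-0.078, 0.997, -0.003], [0.997, 0.078, 0.0], [0.0, -0.003, -1.0]]
force: [0.1, -0.9, 0.1]
gripper_width: 0.0359
grip_force: 0.0
```

```bash
python3 roll.py; python3 fx.py; python3 -c "
from h import *
go((.494,-.0735,.14),.074-.27)"
```

```text
-0.032 0 
-0.028 6 0.0608
-0.024 12 0.0626
-0.02 14 0.0628
-0.016 14 0.0647
-0.012 13 0.0635
-0.008 16 0.0637
-0.004 14 0.0658
-0.0 14 0.0643
0.004 16 0.0662
0.008 13 0.0653
0.012 13 0.0662
0.016 14 0.0656
0.02 16 0.0649
0.024 22 0.043
0.028 3 0.0243
0.032 0 
head 223 z 0.0644 X [0.0784 0.1151] Y [-0.0259  0.0214]
foot 72 z 0.0644 X [-0.0843 -0.0733] Y [-0.0255  0.0216]
shank 132 z 0.0506 X [-0.037   0.0564] Y [-0.0057  0.0055]
knob 60 z 0.0982 X [0.1067 0.1429] Y [0.043 0.059]
((0.12492302805185318, 0.05141264200210571), (0.01180273201316595, 0.03785181790590286), 76.25033569335938)
GO [-179.5  -53.3    2.4] roll 0.273
```

>>> {"fn": "servo_tool", "kwargs": {
  "rows": [
    [-60,-18,0,0.1,0.2],
    [-120,-36,0,0.2,0.2],
    [-172,-52,0,0.268,0.2],
    [-179,-54,0,0.268,0.2],
    [-179,-54,0,0.268,0.2],
    [-179,-54,0,0.268,0.2]
  ],
  "grip_force": 25
}}

```text
t: 23.28
eef_pos: [0.4936, -0.074, 0.3064]
eef_rot: [[0.192, 0.981, -0.0], [0.981, -0.192, 0.0], [0.0, -0.0, -1.0]]
force: [1.2, -0.1, -0.0]
gripper_width: 0.0349
grip_force: 0.0
```

```bash
python3 -c "
from h import *
go((.4945,-.0734,.090),.074-.26)
print(bot.observe()['joint_positions'])"
```

```text
GO [ 0.7  0.8 52.4] roll -0.008
[-0.46016527  0.07349903  0.58189048  1.96050967 -0.04500348  1.12048408
 -0.0534904 ]
```

>>> {"fn": "servo_tool", "kwargs": {
  "rows": [
    [0,1,30,-0.005,0.2],
    [0,1,51,-0.005,0.2],
    [0,1,52,-0.005,0.2],
    [0,1,52,-0.005,0.2],
    [0,1,52,-0.005,1],
    [0,1,52,-0.005,1],
    [0,1,52,-0.005,1],
    [0,1,52,-0.005,1]
  ]
}}

```text
t: 24.28
eef_pos: [0.4954, -0.0752, 0.2552]
eef_rot: [[0.189, 0.982, 0.004], [0.982, -0.189, -0.001], [0.0, 0.004, -1.0]]
force: [5.0, -1.3, -1.9]
gripper_width: 0.0116
grip_force: 25.0
```

```bash
python3 st.py
```

```text
t 24.275 grasp [ 0.496 -0.075  0.091] yaw -0.19017208568063113 F [ 5.003 -1.303 -1.897] M [-0.329 -0.797  0.017] w 0.011643886384950853 gf 24.99958480359055
```

>>> {"fn": "servo_tool", "kwargs": {
  "rows": [
    [0,1.5,0,0.16,1],
    [0,1.5,0,0.33,1],
    [0,1.5,0,0.5,1],
    [0,1.5,0,0.67,1],
    [0,1.5,0,0.84,1],
    [0,1.5,0,1.0,1],
    [0,1.5,0,1.16,1],
    [0,1.5,0,1.3,1],
    [0,1.5,0,1.32,1],
    [0,1.5,0,1.32,1]
  ]
}}

```text
t: 25.52
eef_pos: [0.4948, -0.0736, 0.2551]
eef_rot: [[0.998, 0.062, -0.005], [0.062, -0.998, 0.004], [-0.005, -0.005, -1.0]]
force: [-7.3, 4.5, 11.6]
gripper_width: 0.0117
grip_force: 25.0
```

```bash
python3 st.py
```

```text
t 25.525 grasp [ 0.494 -0.073  0.091] yaw -1.5089879944888542 F [-7.279  4.463 11.605] M [0.849 1.549 0.024] w 0.011664695573243362 gf 25.001606944715604
```

>>> {"fn": "servo_tool", "kwargs": {
  "rows": [
    [0,0,0,0,0.5],
    [0,0,0,0,0.3],
    [0,0,0,0,0.3],
    [0,0,-30,0,0.3],
    [0,0,-80,0,0.3],
    [0,-50,-120,0,0.3],
    [0,-110,-120,0,0.3],
    [0,-170,-120,0,0.3],
    [0,-220,-120,0,0.3],
    [0,-220,-120,0,0.3]
  ]
}}

```text
t: 26.78
eef_pos: [0.4816, 0.149, 0.3741]
eef_rot: [[0.998, 0.069, -0.001], [0.069, -0.998, 0.0], [-0.001, -0.001, -1.0]]
force: [0.4, 0.1, -0.3]
gripper_width: 0.0307
grip_force: 0.0
```

```bash
python3 fx.py f3; python3 st.py; python3 roll.py | sed -n '3,14p'
```

```text
head 220 z 0.0644 X [0.0786 0.115 ] Y [-0.0258  0.0209]
foot 74 z 0.0638 X [-0.0843 -0.0734] Y [-0.0256  0.0217]
shank 128 z 0.0501 X [-0.0351  0.0564] Y [-0.0058  0.0053]
knob 60 z 0.0983 X [0.1191 0.1305] Y [0.0326 0.0692]
((0.1248728558421135, 0.05077899992465973), (0.03779979050159454, 0.011729029938578606), 89.82613372802734)
t 26.825 grasp [0.482 0.146 0.21 ] yaw -1.506124847515114 F [ 0.003 -0.714  0.336] M [-0.1    0.169  0.018] w 0.03024591932401341 gf 0.0
-0.024 15 0.0629
-0.02 13 0.0635
-0.016 12 0.0642
-0.012 14 0.0638
-0.008 12 0.0641
-0.004 18 0.0647
-0.0 14 0.0648
0.004 13 0.0655
0.008 14 0.0649
0.012 13 0.0661
0.016 14 0.067
0.02 14 0.0664
```

View pics/f3.png

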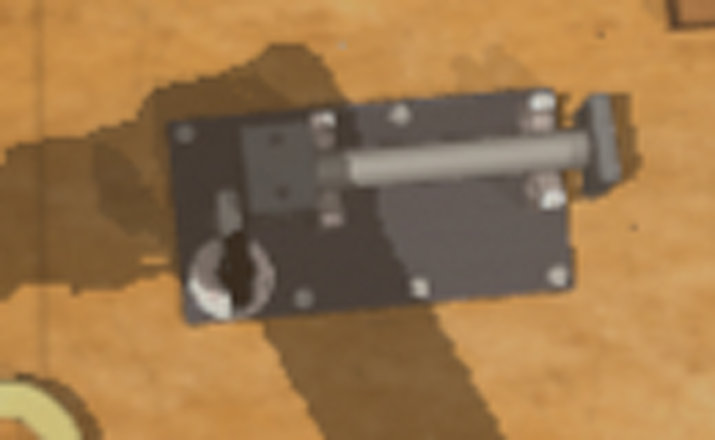

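The blade stands across behind the head at pixel (228, 210), the bar is at 90° in the twin pits, and the arm is home. I'll hand it in.

```bash
python3 -c "
from bench import bot
print(bot.finish_job())"
```

```text
the job is handed in; nothing more can be done
None
```

The job is handed in at about 27 s of the 72 s: the arm lies in both V-blocks with its shoulder pressed hard against the block, and the keeper is turned to its closed place with the blade behind the head; the arm rolled about 25° during the push, so I squared it with the gripper before closing the keeper, leaving about 4°.

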